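# Box the pile of green-ended battery cells

## Task

Pick up the whole pile of three green-ended battery cells at once and put it into the black battery box: tilt the pile lengthwise by some 15 degrees or more, lower one end into the box first along an end wall, then lay the pile down flat on the box floor and let go. The three cells must end up lying flat on one another inside the box, in the order they had.

Things in the scene. Friction and masses are not known exactly. Their poses are not given: they have to be found in the camera images.
- cell_low: Lowest cell of the green-ended pile: a loose silver block with green ends, 90 (x) x 38 (y) x 7 (z) mm, 45 g. Origin: centre of its underside; x along its length, z up. The three cells lie squarely on one another (pile 90 x 38 x 21 mm, grip it across the 38 mm at mid-length). A like pile with orange ends stands nearby, unwanted; either may be the left one.
- cell_mid: Middle cell of the green-ended pile, same size, origin and axes; its underside lies 7 mm over that of the lowest.
- cell_top: Top cell of the green-ended pile, same size, origin and axes; its underside lies 14 mm over that of the lowest. White label on top.
- tray: Black box, grey floor, fixed to the worktop. Origin: centre of its underside; x along its length, z up. Inside 104 (x) x 50 (y) mm, floor 4 mm thick, walls 6 mm thick, rim 30 mm above the worktop. End walls are whole; the middle 68 mm of both long sides is open down to the floor, for fingers. Both ends alike: use either end wall, either end of the pile. Low screw ears reach 15 mm past the ends.
Things that resemble listed ones, but are neither listed nor needed, are in the scene too. Leave any yellow look-alike of the tray alone.

How it is judged (in metres and radians):
On the way:
1. the whole pile, in the grip, is tilted lengthwise by more than 7 degrees with its lower end inside the box ((angle between cell_low's own x axis and vertical below 1.448 rad or angle between cell_low's own x axis and vertical above 1.693 rad) and z of cell_low in the frame of tray below 0.032 m and x of cell_low in the frame of tray between -0.02 and 0.02 m and y of cell_low in the frame of tray between -0.015 and 0.015 m and distance between cell_low and cell_mid below 0.018 m and distance between cell_low and cell_top below 0.025 m and contact force between the fingers and cell_low above 0.3 N), for 0.1 s.
At the end, for the whole second after the job is handed in: All three green-ended cells lie in the box at rest, stacked in their first order, each flat within 4 degrees and within 3 mm of its height (lowest on the box floor), within 15 mm of the box's centre and 14 degrees of its length (horizontal distance between each of cell_low, cell_mid, cell_top and tray below 0.015 m and angle between the x axis of each of cell_low, cell_mid, cell_top and the x axis of tray, either way round below 0.25 rad and angle between each of cell_low, cell_mid, cell_top's own z axis and vertical below 0.07 rad and z of cell_low in the frame of tray below 0.007 m and z of cell_mid in the frame of tray between 0.008 and 0.014 m and z of cell_top in the frame of tray between 0.015 and 0.021 m and linear speed of each of cell_low, cell_mid, cell_top below 0.02 m/s); the robot touches nothing.
It also fails if it takes over 45 s, if anything falls off the work surface, if the arm or the gripper's body presses on something with over 40 N, if the wrist force passes 120 N, or if a joint passes its speed limit or range.

## Robot

A 7-joint arm with a two-finger parallel gripper is mounted at the origin on a cart in front of the work surface, level with it; the furniture and walls round the work are solid. World frame = base frame: x ahead of the robot, y to its left, z up, the work surface at z = 0. Lengths are in mm, angles in rad, forces in N, time in s.
With the tool pointing down it reaches from about 400 to 875 mm from the base axis. Payload 4.4 kg.
Tool frame: the origin (TCP) lies on the centre line of the jaws, within the pads' length; the fingertips stand 25 mm ahead of it and the grasp point (between the pads) lies 6 mm ahead of it (ctrl.finger_overhang is the distance from the TCP to the fingertips, in mm); z points along the fingers, y is the line along which they close (so a half turn about z gives the same grasp; the last joint's range is limited). The gripper opens to 85 mm and grips with 20 to 120 N. Pads are 22 mm wide; open, the fingers measure 114 mm over their backs; the gripper's body (76 mm by 85 mm) begins 54 mm behind the grasp point. The pads swing forward as they close: fully open they stand 13 mm farther back than shut.
Start: joints at [-1.198, 0.628, 0.038, 1.517, -0.027, 0.996, -0.02], TCP at [276.135, 588.445, 256.313] pointing down, gripper open.
Joint ranges: [-3.06, 3.06], [-0.37, 2.12], [-1.25, 1.32], [0.18, 2.47], [-1.1, 4.24], [0.23, 1.98], [-2.94, 2.94]. Speed limits (rad/s): [2.57, 2.57, 3.14, 3.14, 3.14, 3.14, 3.14].

## Interface

Orientations are given as [roll, pitch, yaw] about the fixed x, y, z axes, in that order (R = Rz(yaw) Ry(pitch) Rx(roll)).
In Python, from cell import ctrl gives the robot as it stands. The module is installed in compiled form; this text tells all that it offers.
- The arm moves only by the tool play_rows, never from a script. Its argument "targets" is a list of rows, each a list of 5 numbers: the closure, from 0 (fully open) to 1 (shut), then the shift along the tool's x, y, z in cm, then the turn about the tool's z in degrees. In form: [[gripper, dx, dy, dz, spin], ...]. A call has 1 to 10 rows; each row is the pose to reach, as a shift and turn from the pose commanded when the call began, along the tool's axes at that moment; what a row does not reach only later rows make up. A row lasts 1/10 s, in which the tool goes at most 50 mm and 8.59 degrees, less where a joint would pass 70% of its speed; a pose out of reach is approached as far as the arm can. A call with a gripper value outside its range is refused whole. The fingers move at their own pace and stop on an object; the grip force is fixed at half the most. Time passes only in rows, so rows that repeat a pose let the fingers close. It gives the time, the measured TCP pose, the force, the opening and the grip force at its end, in the units of the state.
- ctrl.read_state(): the state, without advancing time (a new reading comes with each control period).
- ctrl.get_image(name): name is "scene" or "top"; returns (picture, depth): 420x560x3 uint8, red, green, blue; 420x560 float32, mm along the optical axis (not along the pixel's ray), 0 where there is no reading.
- ctrl.calibration(name): a dict with "vfov" (degrees; the focal length in pixels is half the picture's height over the tangent of half this angle, whatever the lens; pixels are square), "cx", "cy" (the principal point, pixels), "extrinsics" (4x4, takes a point from camera to world coordinates). Camera axes: x right, y down, z forward; pixel columns grow to the right and rows downward; lengths in mm; the calibration is good to about 2 mm. A picture is of the moment at which its call begins. calibration takes no time and is no camera call.
- ctrl.finish_job(): hands the job in; it is judged then, once.
Trained networks look in the newest picture that a camera, given by its name, has taken for a name from the list of things; names that differ only in an ending like _2 or _b are one class to them, and where a whole thing is asked for, a point or a joint stands for the part that bears it (a point fixed in the world has none). Each returns a list of dicts, best first, with "confidence" (0 to 1); they miss things now and then, are a little off and sometimes report something else, mostly with a low value. They report only what shows in the picture. A call takes as long as a camera call. They do not tell look-alikes from the thing itself.
- ctrl.search_frame(camera, name): "bbox" ([left, top, right, bottom] in pixels, round what is visible of it).
- ctrl.trace(camera, name): "pixels" (420x560 bool, what is visible of it) and "bbox" ([left, top, right, bottom] in pixels, round what is visible of it).
The state is a dict: "clock": time; "qpos": joint angles; "qd": joint speeds; "tau": joint torques, N m; "eef_pos": TCP position; "tool_rot": TCP orientation; "force": force on the tool from outside, world axes, zero at the start; "torque": the same for the moment, N m; "width": finger opening in mm; "gripper_force": force on a finger pad.
Only numpy, scipy, OpenCV 4.12 (cv2) and the standard library are available. Lean on these libraries where they do the work, as an engineer would, in place of code of your own. Each camera call takes 0.05 s, during which the arm holds its last target. There are 200 camera calls.

## Working session

There is one attempt and no reset: what is moved stays moved. The work goes in short steps, Python scripts to look and compute and a tool call to move; the robot and the scene stay as the last step left them, time stands still between calls to the robot, and variables do not carry over. Pictures are saved under pics/ and viewed, at most 10 in all, crops included, and the job is handed in when it is done.

Besides the shell and the picture viewer there is one more tool, called as name([rows], argument=value, ...), one row to a line, values as JSON. play_rows: Moves the arm, as the interface text tells. Its arguments: {"type":"object","properties":{"targets":{"type":"array"}},"required":["targets"]}

```bash
mkdir -p pics
cat > h.py <<'E'
import numpy as np, cv2
from cell import ctrl
def world(cam,depth):
    c=ctrl.calibration(cam); H,W=depth.shape
    f=H/2/np.tan(np.radians(c['vfov'])/2)
    v,u=np.mgrid[:H,:W]
    P=np.stack([(u-c['cx'])/f*depth,(v-c['cy'])/f*depth,depth,np.ones_like(depth)],-1)
    return (P@np.array(c['extrinsics']).T)[...,:3]
E
python3 - <<'E'
from h import *
s=ctrl.read_state(); print({k:np.round(v,3) for k,v in s.items()})
for cam in ['top','scene']:
    im,d=ctrl.get_image(cam); cv2.imwrite(f'pics/{cam}0.png',im[...,::-1]); W=world(cam,d)
    print(cam,np.round(ctrl.calibration(cam)['extrinsics'],2).tolist())
    for n in ['cell_low','cell_mid','cell_top','tray']:
        for r in ctrl.trace(cam,n):
            m=r['pixels']&(d>0); p=W[m]; z=np.percentile(p[:,2],[5,50,95])
            rect=cv2.minAreaRect(p[:,:2].astype(np.float32))
            print(n,round(r['confidence'],2),np.round(r['bbox']),np.round(z),np.round(rect[0],1),np.round(rect[1],1),round(rect[2],1),np.median(im[m],0))
E
```

```text
{'clock': np.float64(0.0), 'qpos': array([-1.198,  0.629,  0.038,  1.518, -0.027,  0.996, -0.02 ]), 'qd': array([-0.001, -0.   ,  0.001,  0.002,  0.003,  0.001, -0.001]), 'tau': array([ 2.0000e-03, -5.6341e+01,  1.2270e+00, -1.9345e+01,  1.1000e-02,
        1.1000e-02, -0.0000e+00]), 'eef_pos': array([275.86 , 587.912, 255.384]), 'tool_rot': array([-3.14 ,  0.   ,  2.703]), 'force': array([-0.032,  0.686, -0.675]), 'torque': array([-0.01 , -0.005, -0.021]), 'gripper_force': np.float64(0.0), 'width': np.float64(84.938)}
top [[-0.01, -0.99, 0.11, 329.31], [-1.0, 0.01, -0.01, 3.25], [0.01, -0.11, -0.99, 909.35], [0.0, 0.0, 0.0, 1.0]]
cell_top 0.68 [170. 173. 196. 215.] [16. 20. 23.] [462.4 216.3] [46.1 94.3] 81.7 [124. 123. 124.]
tray 0.65 [379. 180. 425. 239.] [ 1.  4. 29.] [ 423.  -285.9] [ 64.  144.9] 68.8 [79. 78. 79.]
tray 0.58 [314. 212. 347. 276.] [ 1.  4. 30.] [ 348.8 -122.6] [ 63.1 145. ] 78.6 [125. 124.  56.]
scene [[0.83, -0.26, 0.49, -22.61], [-0.56, -0.38, 0.74, -652.48], [-0.0, -0.89, -0.46, 450.41], [0.0, 0.0, 0.0, 1.0]]
cell_mid 0.6 [223. 187. 258. 195.] [ 9. 12. 14.] [452.3 196.8] [10.2 85.7] 76.8 [95. 96. 98.]
cell_top 0.86 [220. 181. 262. 191.] [16. 21. 22.] [456.  212.9] [44.2 86.7] 85.0 [143.  148.  148.5]
tray 0.84 [334. 274. 421. 321.] [ 2.  5. 30.] [ 423.3 -282.6] [ 68.9 145.9] 69.3 [60. 60. 63.]
tray 0.59 [241. 244. 318. 286.] [ 1.  5. 30.] [ 354.6 -102.4] [111.  149.7] 75.4 [157. 145.  71.]
```

View pics/top0.png

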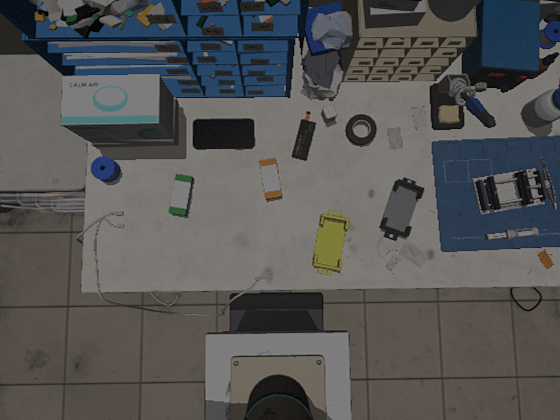

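View pics/scene0.png

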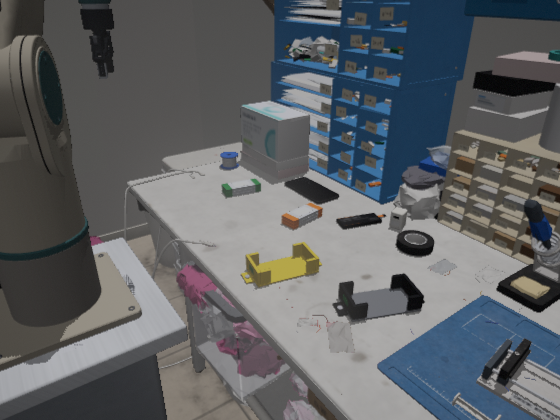

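```bash
cat >> h.py <<'E'
def fit(p,L,Wd):
    # best rectangle LxWd over points: centre, axis (minAreaRect on trimmed hull via Huber fit of extents)
    from scipy.optimize import minimize
    def pr(a):
        c,s=np.cos(a),np.sin(a); return p@np.array([c,s]),p@np.array([-s,c])
    best=None
    for a in np.radians(np.arange(0,180,1)):
        u,v=pr(a); q=[np.percentile(u,[1.5,98.5]),np.percentile(v,[1.5,98.5])]
        e=abs(np.ptp(q[0])-L)+abs(np.ptp(q[1])-Wd)+ .5*(np.ptp(q[1]))
        if best is None or e<best[0]: best=(e,a,q)
    _,a,q=best; m=[x.mean() for x in q]; c,s=np.cos(a),np.sin(a)
    C=p-p.mean(0); w,V=np.linalg.eigh(C.T@C); pc=np.degrees(np.arctan2(*V[::-1,1]))%180
    return np.round([m[0]*c-m[1]*s,m[0]*s+m[1]*c,np.degrees(a),pc,np.ptp(q[0]),np.ptp(q[1])],1), np.round(p.mean(0),1), len(p)
def near(W,d,c,r,z0,z1):
    m=(d>0)&(np.hypot(W[...,0]-c[0],W[...,1]-c[1])<r)&(W[...,2]>z0)&(W[...,2]<z1); return W[m][:,:2]
E
python3 - <<'E'
from h import *
for cam in ['top','scene']:
    im,d=ctrl.get_image(cam); W=world(cam,d)
    print(cam,'pile',fit(near(W,d,(460,215),75,17,30),90,38))
    print(cam,'rim',fit(near(W,d,(423,-285),75,24,36),116,62))
    print(cam,'tray',fit(near(W,d,(423,-285),85,2.5,36),146,62))
    p=W[(d>0)&(np.hypot(W[...,0]-460,W[...,1]-215)<75)&(W[...,2]>16)]; print(np.median(p[:,2]))
s=ctrl.read_state();print(s['clock'],s['eef_pos'],s['tool_rot'])
E
```

```text
top pile (array([459.5, 213.3, 172. , 170. ,  86.9,  37.6]), array([459.5, 213.3]), 663)
top rim (array([ 423.5, -285. ,  160. ,  160.1,  115.4,   61.5]), array([ 423.9, -285.2]), 263)
top tray (array([ 421.2, -285.9,  163. ,  161. ,  140.5,   71. ]), array([ 421.5, -285.8]), 1223)
20.247849330221015
scene pile (array([456.4, 214.3, 170. , 171. ,  87.1,  39.4]), array([454.9, 211.9]), 272)
scene rim (array([ 422.3, -284.9,  159. ,  159.5,  115.6,   61.7]), array([ 419.5, -286.9]), 507)
scene tray (array([ 415.5, -283.2,  159. ,  163.5,  126.6,   62.4]), array([ 420.2, -286.6]), 2571)
20.857796347137565
0.6 [276.13211242 588.45530332 256.32481594] [ 3.14155828e+00 -4.98746194e-05  2.70274621e+00]
```

```bash
cat > go.py <<'E'
import sys; from h import *
x,y,z,yaw=map(float,sys.argv[1:5]); s=ctrl.read_state()
a=s['tool_rot'][2]; d=np.array([x,y,z])-s['eef_pos']; c,n=np.cos(a),np.sin(a)
sp=-((yaw-np.degrees(a)+90)%180-90)
print('row cm',np.round([(c*d[0]+n*d[1])/10,(n*d[0]-c*d[1])/10,-d[2]/10,sp],2),'q7',s['qpos'][6],'t',s['clock'],s['tool_rot'])
E
python3 go.py 458.5 213.5 130 170.5
```

```text
row cm [-32.44 -26.19  12.63 -15.64] q7 -0.02001389134659977 t 0.6 [ 3.14155828e+00 -4.98746194e-05  2.70274621e+00]
```

play_rows([
  [0, -32.44, -26.19, 9, -15.6],
  [0, -32.44, -26.19, 9, -15.6],
  [0, -32.44, -26.19, 9, -15.6],
  [0, -32.44, -26.19, 9, -15.6],
  [0, -32.44, -26.19, 9, -15.6],
  [0, -32.44, -26.19, 9, -15.6],
  [0, -32.44, -26.19, 9, -15.6],
  [0, -32.44, -26.19, 9, -15.6],
  [0, -32.44, -26.19, 12.6, -15.6],
  [0, -32.44, -26.19, 12.6, -15.6],
])

```text
clock: 1.6
eef_pos: [458.1, 207.2, 126.7]
tool_rot: [-3.134, -0.005, 2.967]
force: [-1.7, -1.1, 0.2]
width: 85.3
gripper_force: 0.0
```

```bash
python3 go.py 458.5 213.5 28 170.5
python3 - <<'E'
from h import *
print(ctrl.finger_overhang)
im,d=ctrl.get_image('scene'); cv2.imwrite('pics/s1.png',cv2.resize(im[90:260,140:340],None,fx=3,fy=3)[...,::-1])
E
```

```text
row cm [ 0.07  0.63  9.87 -0.51] q7 0.8505786593950638 t 1.6 [-3.13447451 -0.00487535  2.96695059]
25.0
```

View pics/s1.png

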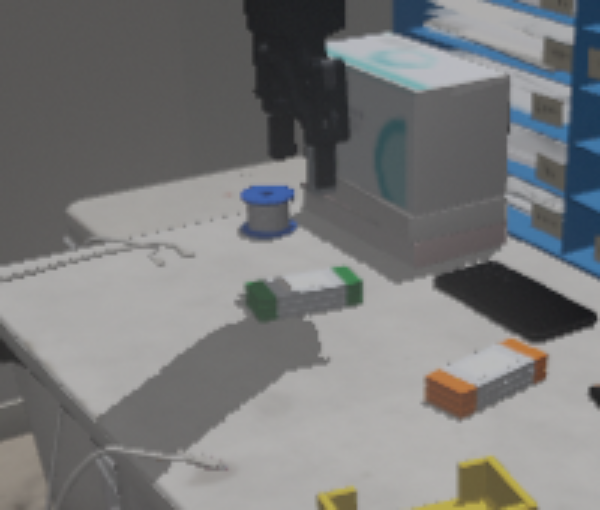

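The gripper hangs over the green pile (crop 300,290), jaws spanning its width; the orange pile is clear of it.

play_rows([
  [0, 0, 0, 3, 0],
  [0, 0, 0, 6, 0],
  [0, 0, 0, 8, 0],
  [0, 0, 0, 9, 0],
  [0.3, 0, 0, 9.5, 0],
  [0.3, 0, 0, 10, 0],
  [0.3, 0, 0, 10.2, 0],
  [0.3, 0, 0, 10.2, 0],
  [0.3, 0, 0, 10.2, 0],
])

```text
clock: 2.55
eef_pos: [458.9, 213.7, 28.9]
tool_rot: [3.141, 0.001, 2.975]
force: [-0.5, 0.1, -0.1]
width: 59.9
gripper_force: 0.0
```

```bash
python3 go.py 458.5 213.5 28 170.5
python3 - <<'E'
from h import *
print(ctrl.finger_overhang,ctrl.read_state()['force'])
im,d=ctrl.get_image('scene'); W=world('scene',d)
m=(d>0)&(np.hypot(W[...,0]-458,W[...,1]-213)<60)
m[:, :]&=(im.max(-1)<45)
p=W[m]; print(len(p),np.percentile(p[:,2],[0.5,2,5]) if len(p) else '')
cv2.imwrite('pics/s2.png',cv2.resize(im[130:220,190:300],None,fx=6,fy=6,interpolation=cv2.INTER_CUBIC)[...,::-1])
E
```

```text
row cm [ 0.04 -0.02  0.09 -0.05] q7 0.8301904716527022 t 2.55 [3.14098113e+00 7.93558209e-04 2.97492656e+00]
25.0 [-0.4788631   0.1128896  -0.06022479]
1093 [104.73086991 113.10236991 122.17039817]
```

View pics/s2.png

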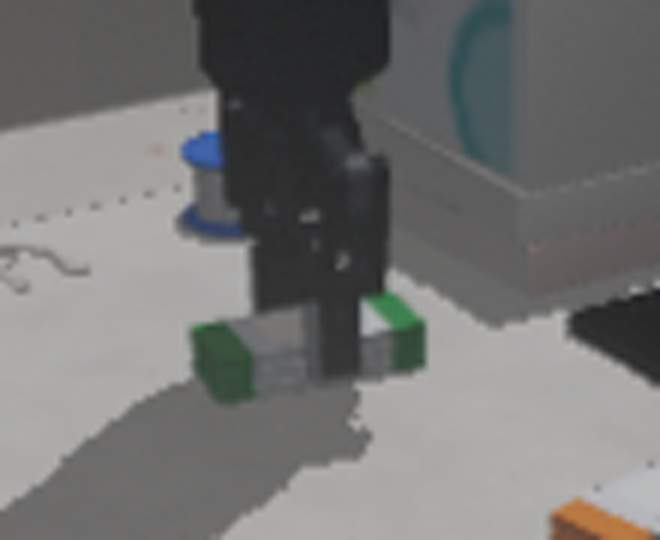

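Near finger stands at mid-length of the green pile (crop 335,340), just outside its long side. Lowering slightly and closing.

play_rows([
  [0.3, 0, 0, 0.3, 0],
  [1, 0, 0, 0.3, 0],
  [1, 0, 0, 0.3, 0],
  [1, 0, 0, 0.3, 0],
  [1, 0, 0, 0.3, 0],
  [1, 0, 0, 0.3, 0],
  [1, 0, 0, 0.3, 0],
  [1, 0, 0, 0.3, 0],
  [1, 0, 0, 0.3, 0],
])

```text
clock: 3.5
eef_pos: [458.5, 213.6, 25.5]
tool_rot: [3.141, 0.0, 2.975]
force: [-1.0, -0.7, 5.0]
width: 36.5
gripper_force: 61.6
```

play_rows([
  [1, 0, 0, -0.5, 0],
  [1, 0, 0, -1.5, 0],
  [1, 0, 0, -4, 0],
  [1, 0, 0, -6, 0],
  [1, 0, 0, -8, 0],
  [1, 0, 0, -9, 0],
  [1, 0, 0, -9, 0],
  [1, 0, 0, -9, 0],
])

```text
clock: 4.3
eef_pos: [458.3, 213.4, 115.1]
tool_rot: [-3.141, -0.0, 2.975]
force: [0.1, 0.0, -1.6]
width: 37.1
gripper_force: 60.8
```

```bash
python3 go.py 423 -285 116 160
python3 - <<'E'
from h import *
im,d=ctrl.get_image('scene')
cv2.imwrite('pics/s3.png',cv2.resize(im[100:210,180:300],None,fx=5,fy=5,interpolation=cv2.INTER_CUBIC)[...,::-1])
E
```

```text
row cm [ -4.78 -49.73  -0.09  10.46] q7 0.8405488673151137 t 4.3 [-3.14133745e+00 -3.60594467e-04  2.97503614e+00]
```

View pics/s3.png

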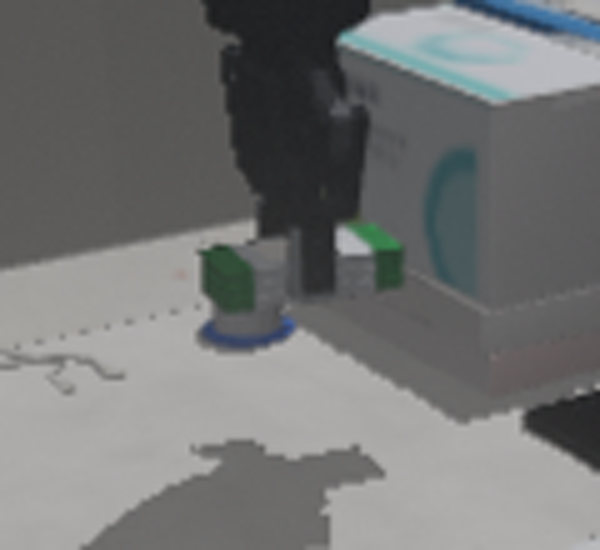

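Whole pile hangs level in the grip (crop 200–400, 240–300). On to the box.

play_rows([
  [1, -0.3, -3, 0, 1],
  [1, -0.7, -7.5, 0, 3],
  [1, -1.2, -12.5, 0, 5],
  [1, -1.7, -17.5, 0, 7],
  [1, -2.2, -22.5, 0, 9],
  [1, -2.6, -27.5, 0, 10.5],
  [1, -3.1, -32.5, 0, 10.5],
  [1, -3.6, -37.5, 0, 10.5],
  [1, -4.0, -42, 0, 10.5],
  [1, -4.4, -46, 0, 10.5],
])

```text
clock: 5.35
eef_pos: [424.3, -250.0, 114.2]
tool_rot: [-3.141, -0.002, 2.79]
force: [0.8, 0.7, -1.2]
width: 36.7
gripper_force: 60.8
```

```bash
python3 go.py 423 -285 80 160
```

```text
row cm [-1.09 -3.33  3.42 -0.15] q7 1.494543122220295 t 5.35 [-3.14149311e+00 -1.95200359e-03  2.78983585e+00]
```

play_rows([
  [1, -0.6, -2, 0, 0],
  [1, -1.05, -3.5, 0, 0],
  [1, -1.05, -3.6, 1, 0],
  [1, -1.05, -3.6, 2, 0],
  [1, -1.05, -3.6, 3, 0],
  [1, -1.05, -3.6, 3.4, 0],
  [1, -1.05, -3.6, 3.4, 0],
  [1, -1.05, -3.6, 3.4, 0],
  [1, -1.05, -3.6, 3.4, 0],
])

```text
clock: 6.25
eef_pos: [423.6, -284.7, 81.6]
tool_rot: [-3.141, 0.001, 2.792]
force: [0.3, -0.2, -0.9]
width: 36.8
gripper_force: 60.8
```

```bash
python3 go.py 423 -285 80 160
python3 - <<'E'
from h import *
for cam in ['top','scene']:
    im,d=ctrl.get_image(cam); W=world(cam,d)
    g=(im[...,1]>im[...,0]*1.4)&(im[...,1]>im[...,2]*1.3)&(d>0)&(np.hypot(W[...,0]-423,W[...,1]+285)<80)
    p=W[g]; a=np.radians(160); q=(p-[423,-285,0])@np.array([[np.cos(a),-np.sin(a),0],[np.sin(a),np.cos(a),0],[0,0,1]])
    print(cam,len(p))
    for sel in (q[:,0]<0,q[:,0]>0):
        if sel.sum()>5: print(np.round(np.percentile(q[sel],[3,50,97],axis=0),1).tolist())
    if cam=='scene': cv2.imwrite('pics/s4.png',cv2.resize(im[190:340,300:460],None,fx=4,fy=4,interpolation=cv2.INTER_CUBIC)[...,::-1])
E
```

```text
row cm [ 0.04 -0.05  0.16 -0.01] q7 1.5382097004137176 t 6.25 [-3.14147665e+00  6.64881133e-04  2.79228480e+00]
top 176
[[-44.6, -38.2, 66.0], [-39.5, -14.8, 76.1], [-8.6, -5.6, 168.9]]
[[30.8, -18.2, 63.0], [37.8, -1.7, 75.6], [43.5, 16.3, 78.8]]
scene 429
[[-44.7, 8.6, 58.9], [-38.8, 17.6, 72.1], [-15.0, 42.3, 99.3]]
[[30.5, -15.7, 59.6], [40.2, 7.4, 74.3], [44.9, 19.2, 78.0]]
```

View pics/s4.png

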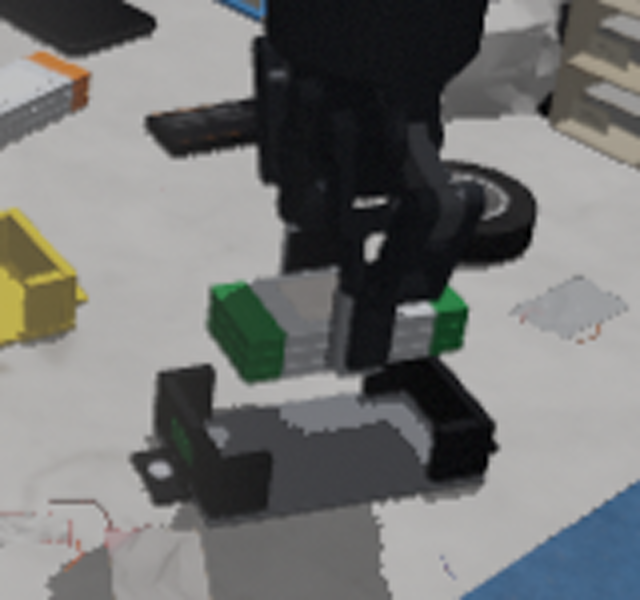

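Pile is level and centred over the box (crop: green ends at 245,330 and 450,320; box end walls at 210,440 and 460,420). Shift toward the near end wall and press that end on its rim so the pile pivots in the grip.

play_rows([
  [1, 0.7, 0, 0, 0],
  [1, 1.2, 0, 0.8, 0],
  [1, 1.2, 0, 1.6, 0],
  [1, 1.2, 0, 2.1, 0],
  [1, 1.2, 0, 2.4, 0],
  [1, 1.2, 0, 2.6, 0],
  [1, 1.2, 0, 2.8, 0],
  [1, 1.2, 0, 3.0, 0],
  [1, 1.2, 0, 3.1, 0],
  [1, 1.2, 0, 3.1, 0],
])

```text
clock: 7.35
eef_pos: [413.1, -281.1, 51.5]
tool_rot: [-3.141, 0.003, 2.792]
force: [0.4, 0.5, 11.0]
width: 36.7
gripper_force: 63.1
```

```bash
cat > look.py <<'E'
import sys; from h import *
s=ctrl.read_state(); print(s['clock'],np.round(s['eef_pos'],1),np.round(s['force'],1),np.round(s['torque'],2),s['width'])
a=np.radians(160); R=np.array([[np.cos(a),-np.sin(a),0],[np.sin(a),np.cos(a),0],[0,0,1]])
print('tcp in tray',np.round((s['eef_pos']-[423,-285,0])@R,1))
for cam in ['top','scene']:
    im,d=ctrl.get_image(cam); W=world(cam,d); q=(W-[423,-285,0])@R
    g=(im[...,1]>im[...,0]*1.4)&(im[...,1]>im[...,2]*1.3)&(d>0)&(abs(q[...,0])<65)&(abs(q[...,1])<25)&(q[...,2]<85)
    p=q[g]
    for sel in (p[:,0]<-15,p[:,0]>15):
        if sel.sum()>5: print(cam,sel.sum(),np.round(np.percentile(p[sel],[3,50,97],axis=0),1).tolist())
    if cam=='scene' and len(sys.argv)>1: cv2.imwrite('pics/'+sys.argv[1],cv2.resize(im[190:340,300:460],None,fx=4,fy=4,interpolation=cv2.INTER_CUBIC)[...,::-1])
E
python3 look.py s5.png
```

```text
7.35 [ 413.1 -281.1   51.5] [ 0.4  0.5 11. ] [ 0.36  0.41 -0.02] 36.680704036305876
tcp in tray [10.6 -0.3 51.5]
top 39 [[-33.8, -18.7, 38.4], [-27.5, -12.7, 42.3], [-23.0, -5.4, 45.5]]
top 117 [[41.7, -18.3, 41.3], [48.3, -2.1, 48.8], [54.5, 16.7, 51.9]]
scene 124 [[-52.7, -16.1, 16.8], [-28.8, 17.4, 35.3], [-21.5, 19.3, 44.4]]
scene 335 [[41.6, -16.3, 31.2], [51.5, 6.8, 47.1], [57.2, 19.0, 51.4]]
```

View pics/s5.png

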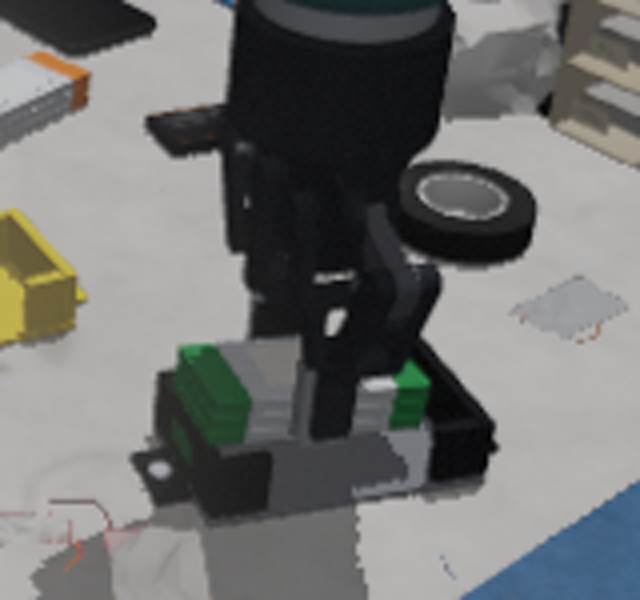

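The near end (crop 210,390) rests on the rim and the pile has begun to tilt, far end (410,395) down inside the box, cells together. Pressing on.

play_rows([
  [1, 0.1, 0, 0.2, 0],
  [1, 0.1, 0, 0.4, 0],
  [1, 0.1, 0, 0.6, 0],
  [1, 0.1, 0, 0.75, 0],
  [1, 0.1, 0, 0.85, 0],
  [1, 0.1, 0, 0.85, 0],
  [1, 0.1, 0, 0.85, 0],
])

```text
clock: 8.15
eef_pos: [414.5, -281.6, 43.5]
tool_rot: [-3.141, 0.007, 2.792]
force: [3.8, -1.1, 11.8]
width: 36.8
gripper_force: 65.7
```

```bash
python3 look.py s6.png
```

```text
8.15 [ 414.5 -281.6   43.5] [ 3.8 -1.1 11.8] [ 0.1  -0.18 -0.05] 36.8112916824361
tcp in tray [ 9.2 -0.3 43.5]
top 38 [[-34.8, -18.1, 11.9], [-28.8, -13.2, 28.5], [-23.2, -4.7, 32.2]]
top 132 [[38.6, -18.4, 33.4], [46.4, -3.3, 47.7], [54.2, 16.4, 51.2]]
scene 125 [[-52.4, -18.1, 7.8], [-27.7, 17.4, 22.2], [-19.6, 19.6, 31.1]]
scene 351 [[38.8, -16.1, 30.8], [50.9, 6.4, 44.4], [56.2, 19.1, 50.8]]
```

View pics/s6.png

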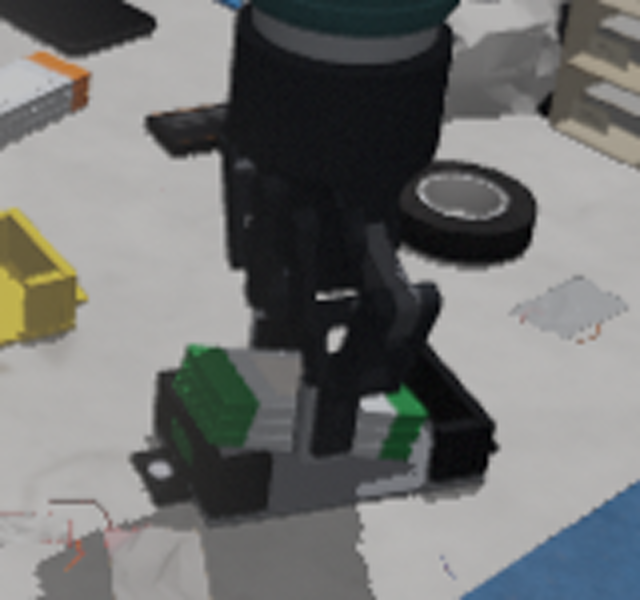

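The pile is tilted about 15°, far end low near the floor (crop 400,440), near end on the rim (215,400), cells still together. Now slide to centre and lay it down.

play_rows([
  [1, 0, 0, -0.2, 0],
  [1, -0.3, 0, -0.2, 0],
  [1, -0.6, 0, -0.2, 0],
  [1, -0.9, 0, -0.2, 0],
  [1, -1.1, 0, -0.2, 0],
  [1, -1.1, 0, -0.2, 0],
  [1, -1.1, 0, -0.2, 0],
])

```text
clock: 8.95
eef_pos: [421.1, -284.0, 43.5]
tool_rot: [3.141, -0.001, 2.792]
force: [0.6, -0.7, -1.4]
width: 36.7
gripper_force: 63.9
```

```bash
python3 look.py
```

```text
8.95 [ 421.1 -284.    43.5] [ 0.6 -0.7 -1.4] [ 0.02 -0.04  0.02] 36.70943463772818
tcp in tray [ 2.1 -0.3 43.5]
top 32 [[-42.5, -18.5, 21.6], [-38.1, -13.4, 29.1], [-31.8, -5.0, 33.1]]
top 134 [[31.6, -18.1, 32.2], [40.0, -1.9, 47.4], [47.9, 15.8, 51.1]]
scene 127 [[-52.3, -7.9, 10.5], [-34.5, 17.3, 22.3], [-26.2, 19.0, 31.8]]
scene 351 [[32.0, -16.6, 29.7], [43.4, 5.8, 44.4], [49.3, 19.3, 50.3]]
```

play_rows([
  [1, -0.3, 0, 0, 0],
  [1, -0.3, 0, 0.3, 0],
  [1, -0.3, 0, 0.5, 0],
  [1, -0.3, 0, 0.7, 0],
  [1, -0.3, 0, 0.9, 0],
  [1, -0.3, 0, 1.1, 0],
  [1, -0.3, 0, 1.2, 0],
  [1, -0.3, 0, 1.3, 0],
  [1, -0.3, 0, 1.3, 0],
])

```text
clock: 9.95
eef_pos: [422.5, -284.6, 31.5]
tool_rot: [-3.141, -0.003, 2.792]
force: [-5.2, 2.2, 12.5]
width: 37.0
gripper_force: 66.5
```

```bash
python3 look.py s7.png
```

```text
9.95 [ 422.5 -284.6   31.5] [-5.2  2.2 12.5] [ 0.31  0.54 -0.  ] 37.018573816204366
tcp in tray [ 0.6 -0.2 31.5]
top 33 [[-44.2, -18.3, 8.8], [-39.2, -13.5, 23.9], [-33.6, -5.7, 26.2]]
top 142 [[31.5, -18.0, 12.7], [40.0, -1.1, 31.0], [47.1, 17.1, 34.6]]
scene 91 [[-52.2, -1.5, 6.1], [-36.5, 17.5, 17.8], [-29.4, 19.7, 25.2]]
scene 255 [[30.9, -16.3, 20.2], [41.7, 3.4, 31.4], [47.3, 18.7, 33.3]]
```

View pics/s7.png

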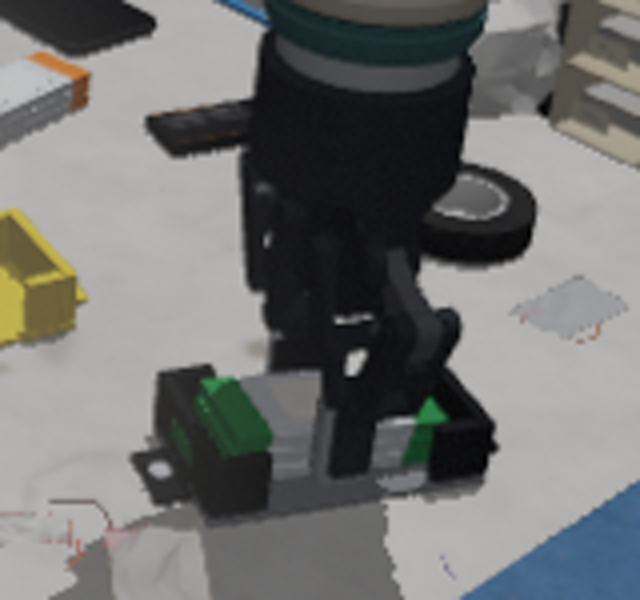

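Laid down to about 6° inside the walls (crop: near end 235,415, far end 425,435). Two more mm, then release.

play_rows([
  [1, 0, 0, 0.1, 0],
  [1, 0, 0, 0.2, 0],
  [1, 0, 0, 0.25, 0],
  [1, 0, 0, 0.25, 0],
  [1, 0, 0, 0.25, 0],
])

```text
clock: 10.55
eef_pos: [422.1, -284.5, 29.0]
tool_rot: [-3.141, -0.004, 2.791]
force: [-4.1, 3.1, 13.4]
width: 36.9
gripper_force: 67.2
```

```bash
python3 look.py
```

```text
10.55 [ 422.1 -284.5   29. ] [-4.1  3.1 13.4] [ 0.42  0.67 -0.02] 36.90322415350027
tcp in tray [ 1.1 -0.2 29. ]
top 36 [[-43.9, -18.4, 17.3], [-38.2, -13.8, 23.9], [-31.2, -6.6, 26.8]]
top 138 [[32.0, -18.1, 8.8], [40.5, -0.9, 26.8], [47.1, 16.8, 29.9]]
scene 90 [[-52.0, -1.3, 6.2], [-36.5, 17.2, 17.2], [-29.4, 19.4, 25.2]]
scene 213 [[31.7, -17.1, 19.9], [41.4, 1.8, 27.8], [58.1, 18.6, 29.6]]
```

play_rows([
  [0.4, 0, 0, 0, 0],
  [0.3, 0, 0, 0, 0],
  [0.3, 0, 0, 0, 0],
  [0.3, 0, 0, 0, 0],
  [0.3, 0, 0, 0, 0],
])

```text
clock: 11.15
eef_pos: [424.1, -285.1, 28.1]
tool_rot: [3.142, -0.0, 2.792]
force: [0.5, -0.6, -0.0]
width: 60.0
gripper_force: 0.0
```

play_rows([
  [0.2, 0, 0, -0.5, 0],
  [0.2, 0, 0, -2, 0],
  [0.2, 0, 0, -5, 0],
  [0.2, 0, 0, -9, 0],
  [0.2, 0, 0, -13, 0],
  [0.2, 0, 4, -16, 0],
  [0.2, 0, 9, -16, 0],
  [0.2, 0, 13, -16, 0],
  [0.2, 0, 13, -16, 0],
  [0.2, 0, 13, -16, 0],
])

```text
clock: 12.15
eef_pos: [468.8, -162.2, 188.6]
tool_rot: [-3.141, 0.0, 2.795]
force: [0.3, -0.7, 0.5]
width: 68.3
gripper_force: 0.0
```

```bash
python3 look.py s8.png
python3 - <<'E'
from h import *
im,d=ctrl.get_image('top'); W=world('top',d)
print(fit(near(W,d,(423,-285),56,20,27.5),90,38))
a=np.radians(160); m=(d>0)&(np.hypot(W[...,0]-423,W[...,1]+285)<35); p=W[m]; 
t=p[(p[:,2]>18)]; A=np.c_[t[:,:2]-[423,-285],np.ones(len(t))]; print('plane',np.round(np.linalg.lstsq(A,t[:,2],rcond=None)[0],3),len(t))
E
```

```text
12.15 [ 468.8 -162.2  188.6] [ 0.3 -0.7  0.5] [0.01 0.05 0.01] 68.30101749719366
tcp in tray [  -1.1 -131.1  188.6]
top 100 [[-44.1, -17.8, 12.1], [-36.5, 1.1, 23.7], [-30.4, 18.4, 27.0]]
top 135 [[32.2, -17.3, 7.5], [40.7, 0.2, 22.8], [47.0, 17.5, 26.4]]
scene 194 [[-52.2, -17.9, 7.1], [-36.9, 6.7, 24.0], [-30.2, 19.4, 25.8]]
scene 177 [[32.0, -16.1, 18.4], [40.5, 0.8, 24.4], [58.4, 17.4, 25.8]]
(array([ 422.4, -284.2,  165. ,  157.6,   88.2,   46.8]), array([ 421.3, -285.2]), 699)
plane [ 4.0000e-03 -2.0000e-02  2.3983e+01] 509
```

View pics/s8.png

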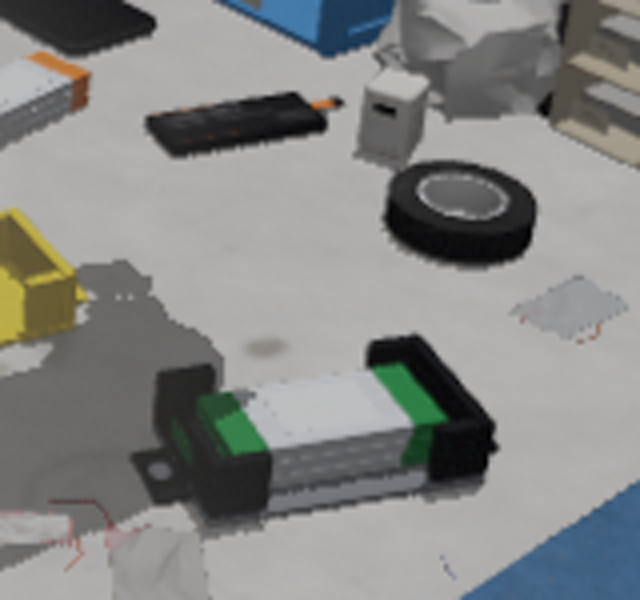

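The pile lies flat and in order inside the box (crop 200–445, 370–480), with its top at about z = 24–25 mm. The gripper is clear, so I'm handing in.

```bash
python3 -c "
from cell import ctrl
print(ctrl.finish_job())"
```

```text
the job is handed in; nothing more can be done
None
```

The three green-ended cells now lie flat and in order in the black box, put in far end first at about 15° of tilt and let go; the job was handed in at about 12 s, with no verdict returned.

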